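Locate a bearing block in the corner jig

ROBOT

A 7-joint arm with a two-finger parallel gripper is mounted at the origin on a cart in front of the work surface, level with it; the furniture and walls round the work are solid. World frame = base frame: x ahead of the robot, y to its left, z up, the work surface at z = 0. Lengths are in m, angles in degrees, forces in N, time in s.
With the tool pointing down it reaches from about 0.425 to 0.875 m from the base axis. Payload 4.7 kg.
Tool frame: the origin (TCP) lies midway between the tips of the shut fingers; the grasp point (between the pads) lies 19 mm behind it (ctrl.grip_point_offset is the distance from the TCP to the grasp point, in m); z points along the fingers, y is the line along which they close (so a half turn about z gives the same grasp; the last joint's range is limited). The gripper opens to 87 mm and grips with 3 to 60 N. Pads are 19 mm wide; open, the fingers measure 117 mm over their backs; the gripper's body (75 mm by 190 mm) begins 51 mm behind the grasp point.
Start: joints at [-68.176, 18.392, -4.016, 83.108, 1.295, 78.541, -3.26], TCP at [0.233, 0.607, 0.223] pointing down, gripper open.
Joint ranges: [-163.93, 163.93], [-17.29, 119.83], [-79.2, 71.16], [3.27, 140.29], [-89.18, 269.18], [5.43, 117.66], [-154.24, 154.24]. Speed limits (degrees/s): [147.25, 147.25, 180, 180, 180, 180, 180].

INTERFACE

Orientations are given as [roll, pitch, yaw] about the fixed x, y, z axes, in that order (R = Rz(yaw) Ry(pitch) Rx(roll)).
In Python, from cell import ctrl, fingers, kinematics, read_camera, camera_info, job, get_t, get_q, get_qvel, get_effort, get_ee_pos, get_tcp_rot, get_wrist_force, get_ft_torque, get_width, get_finger_force gives the robot as it stands. The module is installed in compiled form; this text tells all that it offers. Calls block until the motion is done:
- ctrl.move_ptp(position, orientation): joint-space move of the TCP to a pose.
- ctrl.movel(position, ori=None, rate=0.15, contact_N=None): straight line of the TCP; ori=None keeps the orientation; rate is the mean speed in m/s. With contact_N (N) it stops when the force on the tool has changed by that much, and returns True; else False.
- ctrl.move_joints(angles): joint-space move.
- fingers.command_gripper(opening): finger opening in m; the grip force is fixed at half the most; returns when the fingers have stopped.
- ctrl.hold(seconds).
- kinematics.solve_ik(position, orientation): joint angles nearest the present ones, or None.
- read_camera(name): name is "scene" or "top" or "wrist"; returns the picture (400x640x3 uint8, red, green, blue); there is no depth.
- camera_info(name): a dict with "K" (3x3 intrinsics, pixels), "rvec" (rotation vector, rad) and "tvec" (3), from world to camera coordinates, as OpenCV has them. Camera axes: x right, y down, z forward; pixel columns grow to the right and rows downward; lengths in m; the calibration is good to about 2 mm. A picture is of the moment at which its call begins: read the wrist's pose just before it. camera_info takes no time and is no camera call; for the wrist camera it gives the pose at the moment of the call.
A pose or a line that the arm cannot do raises ctrl.IKError and nothing moves.
- job.sign_off(): hands the job in; it is judged then, once.
Readings, each from a call of its own:
- get_t(): time.
- get_q(): joint angles.
- get_qvel(): joint speeds.
- get_effort(): joint torques, N m.
- get_ee_pos(): TCP position.
- get_tcp_rot(): TCP orientation.
- get_wrist_force(): force on the tool from outside, world axes, zero at the start.
- get_ft_torque(): the same for the moment, N m.
- get_width(): finger opening in m.
- get_finger_force(): force on a finger pad.
Only numpy, scipy, OpenCV 4.12 (cv2) and the standard library are available. Lean on these libraries where they do the work, as an engineer would, in place of code of your own. Each camera call takes 0.05 s, during which the arm holds its last target. There are 200 camera calls.

TASK

Lift the taller of the two aluminium bearing blocks onto the steel corner jig, with its foot flat on the plate and the long side of the foot along the long fence. Press it into the corner so that it touches both fences at once, and finish while still holding it pressed against both, as if someone were about to clamp it. Leave the low block and the two loose bearings where they are.

Things in the scene. Friction and masses are not known exactly. Their poses are not given: they have to be found in the camera images.
- tall_block_center (a point): Centre of the tall aluminium bearing block, half-way up (35 mm above its underside). 70 mm high, about 0.3 to 0.6 kg: flat foot 90 x 56 x 14 mm (x, y, z), on its middle an upright 48 mm wide (x), 28 mm thick (y) with flat faces, round top and a 16 mm bore along y, 46 mm up. Axes: x along the foot's long side, z up. A half turn about z gives the same block. Starts standing on the table.
- tall_block: The same tall block, origin at the centre of its underside, same axes.
- low_block_center (a point): Centre of the low bearing block, half-way up (24 mm above its underside); a bystander. Same foot 90 x 56 x 14 mm, but only 48 mm high, upright 32 mm wide. Stands on the table; the two blocks may have changed places.
- jig_corner (a point): Inner corner of the fixed jig, on top of its plate, 12 mm above the table, where the planes of the fences' inner faces meet (a small gap is left between the fences there). Axes: jig's x and y, z up. Long fence's face: y = 0; short fence's face: x = 0. The free plate lies towards -x (182 mm) and -y (152 mm). A seated block has its centre at x = -45, y = -28, z = +35 mm.
- long_fence: The jig's long fence, steel, 166 x 16 x 18 mm (screw heads 4.5 mm higher), running along the jig's x on the +y edge of the dark steel plate (200 x 170 x 12 mm). Plate and fences are ground and oiled: the block slides easily (friction about 0.2). Origin at the centre of its underside, on the plate.
- short_fence: The jig's short fence, steel, 16 x 130 x 18 mm (screw heads 4.5 mm higher), running along the jig's y on the +x edge of the plate. Origin at the centre of its underside, on the plate.
- bearing_1: A loose ball bearing lying flat, 52 mm diameter, 15 mm high; a bystander. Origin at the centre of its underside.
- bearing_2: A second such bearing; a bystander.
Not all that is in view belongs to the job. What is shaped like the tall_block but purple or yellow is not meant.

How it is judged (in metres and radians):
On the way:
1. the tall block has been lifted off the table (height (world z) of tall_block above 0.008 m), for 0.2 s.
At the end, for the whole second after the job is handed in: Tall block flat on the plate (2.5 mm, 0.04 rad), long side along the long fence (0.04 rad), centre within 2.5 mm of the seated place, at rest, pressed with over 1 N on each fence at once and held by the robot (over 1 N); low block and bearings within 3 cm of their starts (contact force between tall_block and long_fence above 1 N and contact force between tall_block and short_fence above 1 N and contact force between any of the fingers, the arm and tall_block above 1 N and x of tall_block_center in the frame of jig_corner between -0.0475 and -0.0425 m and y of tall_block_center in the frame of jig_corner between -0.0305 and -0.0255 m and z of tall_block_center in the frame of jig_corner between 0.0325 and 0.0375 m and angle between tall_block's own z axis and vertical below 0.04 rad and angle between the x axis of tall_block and the x axis of jig_corner, either way round below 0.04 rad and linear speed of tall_block below 0.02 m/s and distance of each of low_block_center, bearing_1, bearing_2 from where it was at the start of the episode below 0.03 m); the arm keeps its last pose, push and grip.
It fails at once if the low bearing block is moved more than 3 cm (distance of low_block_center from where it was at the start of the episode above 0.03 m).
It fails at once if a loose bearing is moved more than 3 cm (distance of bearing_1 from where it was at the start of the episode above 0.03 m).
It fails at once if a loose bearing is moved more than 3 cm (distance of bearing_2 from where it was at the start of the episode above 0.03 m).
It also fails if it takes over 51 s, if anything falls off the work surface, if the arm or the gripper's body presses on something with over 40 N, if the wrist force passes 120 N, or if a joint passes its speed limit or range.

## Working session

There is one attempt and no reset: what is moved stays moved. The work goes in short steps, each a Python script; the robot and the scene stay as the last script left them, time stands still between calls to the robot, and variables do not carry over. Pictures are saved under pics/ and viewed, at most 10 in all, crops included, and the job is handed in when it is done.

```bash
mkdir -p pics; ls; python3 - <<'E'
from cell import *
import cv2
for n in("scene","top"):
    cv2.imwrite(f"pics/{n}0.png",read_camera(n)[:,:,::-1]); i=camera_info(n); print(n,i)
print(get_t(),get_ee_pos(),get_tcp_rot())
E
```

```text
pics
scene {'K': array([[498.44350097,   0.        , 326.49618736],
       [  0.        , 498.44350097, 200.95098892],
       [  0.        ,   0.        ,   1.        ]]), 'rvec': array([ 2.05516263, -0.81783635,  0.4104085 ]), 'tvec': array([-0.4406418 ,  0.23976483,  1.03283337])}
top {'K': array([[482.77999189,   0.        , 326.24927044],
       [  0.        , 482.77999189, 195.10742758],
       [  0.        ,   0.        ,   1.        ]]), 'rvec': array([ 2.10939108, -2.14704942,  0.23417119]), 'tvec': array([-0.06371324,  0.53682043,  1.13767224])}
0.1 [0.2329693  0.60627519 0.22156841] [-1.79900667e+02  4.74584220e-03  1.58986704e+02]
```

View pics/top0.png

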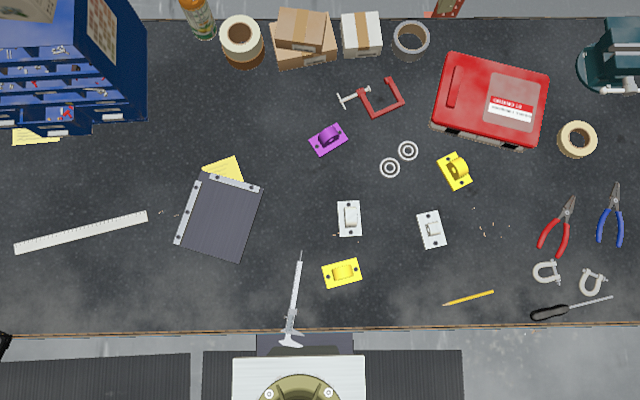

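View pics/scene0.png

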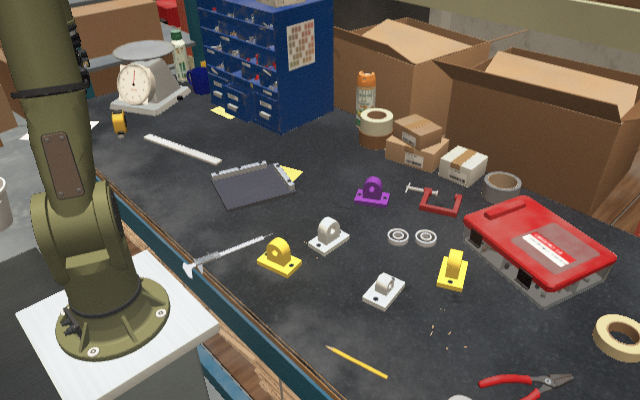

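```bash
python3 - <<'E'
import cv2,numpy as np
t=cv2.imread("pics/top0.png"); s=cv2.imread("pics/scene0.png")
a=cv2.resize(t[165:270,165:275],None,fx=5,fy=5,interpolation=cv2.INTER_CUBIC)
cv2.imwrite("pics/c1.png",a)
b=cv2.resize(t[190:255,325:455],None,fx=6,fy=6,interpolation=cv2.INTER_CUBIC)[:,:780]
cv2.imwrite("pics/c2.png",b[:600])
b=cv2.resize(s[205:315,295:415],None,fx=5,fy=5,interpolation=cv2.INTER_CUBIC)
cv2.imwrite("pics/c3.png",b)
E
```

```text
(no output)
```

View pics/c1.png

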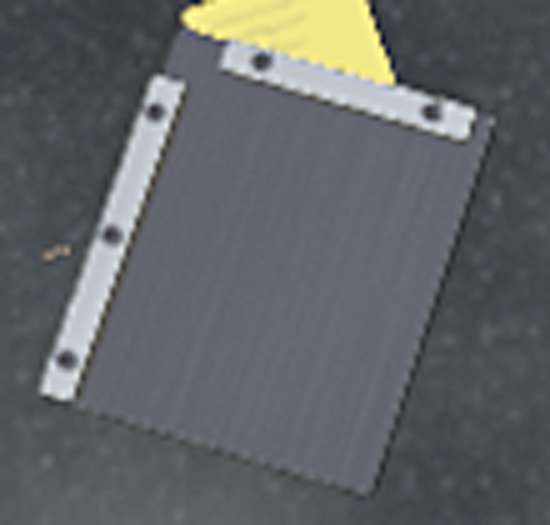

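View pics/c2.png

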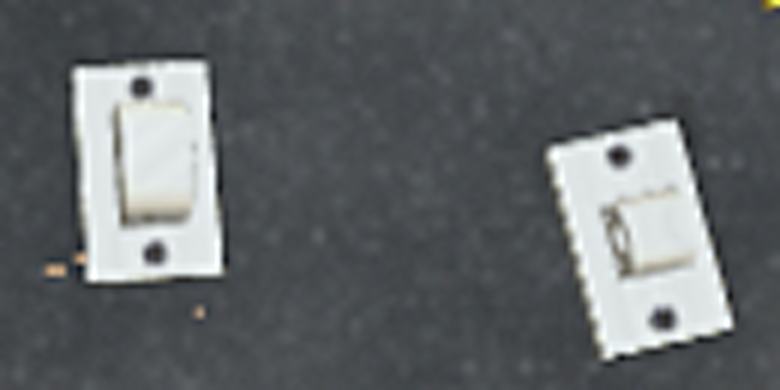

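View pics/c3.png

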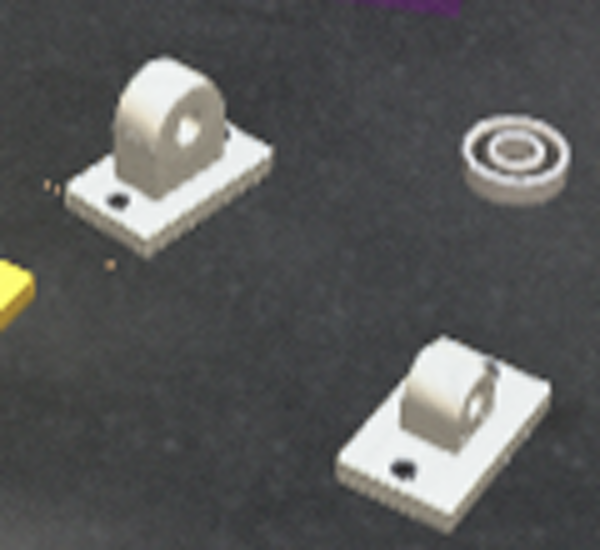

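The top picture shows these candidates:
- aluminium at (348,218) and (431,230)
- yellow at (342,273) and (455,170)
- purple at (328,139)

The tall block is the aluminium one at (348,218); in the scene crop it is clearly the taller, with the bigger upright. The low one is at (431,230). The jig's long fence is on the left and its short fence at the top, so jig +x points up and slightly right.

```bash
cat > h.py <<'E'
import numpy as np, cv2
from cell import *
def ray(cam,uv,z,info=None):
    i=info or camera_info(cam); R=cv2.Rodrigues(i["rvec"])[0]; c=-R.T@i["tvec"]
    uv=np.atleast_2d(np.asarray(uv,float)); d=np.c_[uv,np.ones(len(uv))]@np.linalg.inv(i["K"]).T@R
    return (c+d*((z-c[2])/d[:,2])[:,None])[:,:2]
E
python3 - <<'E'
from h import *
f=lambda p,o,k:(np.array(p,float)+.5)/k-.5+np.array(o)
b=ray("top",f([(73,67),(208,61),(224,274),(88,282)],(325,190),6),.014)
print(b,b.mean(0)); 
print("sides",[np.linalg.norm(b[i]-b[i-1]) for i in range(4)])
v=b[0]+b[1]-b[2]-b[3]; print("yaw",np.degrees(np.arctan2(v[1],v[0])))
lb=ray("top",f([(548,147),(678,119),(733,327),(604,358)],(325,190),6),.014);print("low",lb.mean(0),[np.linalg.norm(lb[i]-lb[i-1]) for i in range(4)])
L=ray("top",f([(185,83),(74,401)],(165,165),5),.030); S=ray("top",f([(221,70),(469,138)],(165,165),5),.030)
dl=L[0]-L[1]; ds=S[0]-S[1]; print(np.linalg.norm(dl),np.linalg.norm(ds),np.degrees([np.arctan2(*dl[::-1]),np.arctan2(*ds[::-1])-np.pi/2]))
t=np.linalg.solve(np.c_[dl,-ds],S[1]-L[1]); C=L[1]+t[0]*dl; print("corner",C)
P=ray("top",f([(495,120),(371,495)],(165,165),5),.012)
th=np.arctan2(*dl[::-1])
R=np.array([[np.cos(th),np.sin(th)],[-np.sin(th),np.cos(th)]])
print("plate in jig",(P-C)@R.T)
E
```

```text
[[ 0.52842452 -0.10064398]
 [ 0.53010882 -0.15811761]
 [ 0.43922489 -0.16182122]
 [ 0.43685956 -0.10472467]] [ 0.48365445 -0.13132687]
sides [np.float64(0.09165585355145553), np.float64(0.05749830146693048), np.float64(0.09095936375553457), np.float64(0.05714552424603825)]
yaw 2.4430787252176245
low [ 0.45179803 -0.33816892] [np.float64(0.09137556347205694), np.float64(0.05721515372817975), np.float64(0.09032940134247862), np.float64(0.056348942034572434)]
0.1666120301151223 0.130320564304928 [-17.19714542 -16.46850765]
corner [0.59165247 0.23608293]
plate in jig [[ 0.01746079 -0.15219403]
 [-0.18084413 -0.15056144]]
```

```bash
cat >> h.py <<'E'
B=np.array([.4837,-.1313]); BY=182.4
C=np.array([.5917,.2361]); TH=-16.9
c,s=np.cos(np.radians(TH)),np.sin(np.radians(TH)); RJ=np.array([[c,-s],[s,c]])
def J(x,y,z): return [*(C+RJ@[x,y]),z]          # jig xy -> world
def st(m=""): 
    p=get_ee_pos(); w=get_wrist_force(); print(m,"t%.1f"%get_t(),"tcp",np.round(p,4),"rpy",np.round(get_tcp_rot(),1),"jig",np.round(RJ.T@(p[:2]-C),4),"Fjig",np.round([*(RJ.T@w[:2]),w[2]],1),"w",round(get_width(),4),"ff",np.round(get_finger_force(),1))
E
python3 - <<'E'
from h import *
print(kinematics.solve_ik(J(-.045,-.028,.03),[180,0,180+TH]))
fingers.command_gripper(.087)
ctrl.move_ptp([*B,.16],[180,0,BY]); st("hover")
i=camera_info("wrist"); im=read_camera("wrist"); cv2.imwrite("pics/w1.png",im[:,:,::-1])
R=cv2.Rodrigues(i["rvec"])[0]
b=BY*np.pi/180; Q=np.array([[np.cos(b),-np.sin(b)],[np.sin(b),np.cos(b)]])
pts=[[*(B+Q@[x,y]),.014] for x,y in((.045,.028),(.045,-.028),(-.045,-.028),(-.045,.028))]
print(cv2.projectPoints(np.array(pts),i["rvec"],i["tvec"],i["K"],None)[0].reshape(-1,2).round(1))
E
```

```text
[-36.03403131  20.30012319  13.02929044 104.77029903  -5.44397429
  55.53198813  52.39848186]
hover t3.1 tcp [ 0.4841 -0.1305  0.1601] rpy [-180.     0.  -177.5] jig [ 0.0036 -0.382 ] Fjig [-0.5 -0.2 -0.5] w 0.0869 ff 0.0
[[290.8 130. ]
 [354.5 130. ]
 [351.8 225.2]
 [293.2 225.1]]
```

View pics/w1.png

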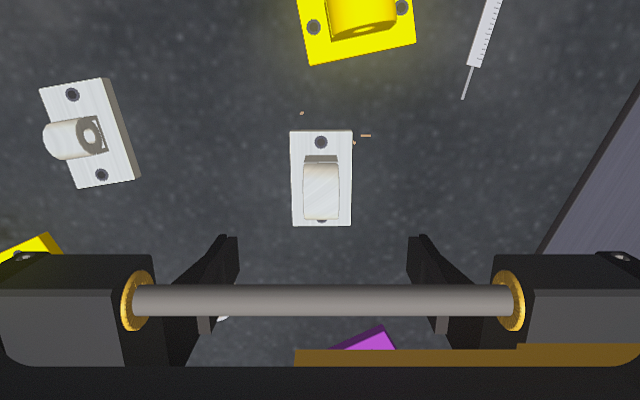

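The wrist view shows the foot's corners at about (290,130), (352,130), (351,226) and (291,226). That is within 2 px of the prediction, so I'll grasp it.

```bash
python3 - <<'E'
from h import *
print(ctrl.movel([*B,.030],[180,0,BY],rate=.1,contact_N=8)); st("down")
fingers.command_gripper(.0); st("grip")
if .02<get_width()<.036:
    ctrl.movel([*B,.11],rate=.12); ctrl.hold(.3); st("lift")
    ctrl.move_ptp(J(-.07,-.05,.11),[180,0,180+TH]); st("over")
    cv2.imwrite("pics/w2.png",read_camera("wrist")[:,:,::-1])
E
```

```text
False
down t4.6 tcp [ 0.4843 -0.1314  0.0306] rpy [ 1.800e+02  1.000e-01 -1.776e+02] jig [ 0.0041 -0.3829] Fjig [-0.1 -0.6  0.1] w 0.0869 ff 0.0
grip t5.6 tcp [ 0.4837 -0.1314  0.03  ] rpy [-180.     0.  -177.6] jig [ 0.0035 -0.3831] Fjig [-0.6  0.1 -0.5] w 0.0278 ff 30.0
lift t6.7 tcp [ 0.4833 -0.1313  0.1095] rpy [-1.800e+02 -1.000e-01 -1.776e+02] jig [ 0.0031 -0.3831] Fjig [ 0.2 -0.9 -2.9] w 0.0276 ff 30.0
over t8.0 tcp [0.5107 0.2068 0.11  ] rpy [-179.9    0.   163. ] jig [-0.069  -0.0516] Fjig [ 0.   0.1 -3. ] w 0.0276 ff 30.0
```

View pics/w2.png

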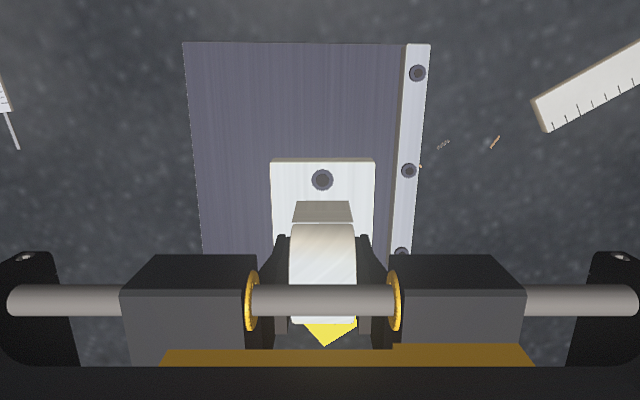

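The block is held at a 28 mm width, square to the plate, with the long fence on its right at (405,45)–(391,255). Next I lower it until it touches, then seat it with guarded moves.

```bash
python3 - <<'E'
from h import *
O=[180,0,180+TH]
ctrl.movel(J(-.07,-.05,.050),O,rate=.08)
print(ctrl.movel(J(-.07,-.05,.038),O,rate=.02,contact_N=4)); st("plate")
z=get_ee_pos()[2]
print(ctrl.movel(J(-.07,-.018,z),O,rate=.02,contact_N=5)); st("long")
p=RJ.T@(get_ee_pos()[:2]-C)
print(ctrl.movel(J(-.035,p[1],z),O,rate=.02,contact_N=6)); st("short")
ctrl.hold(.3); st("hold")
cv2.imwrite("pics/w3.png",read_camera("wrist")[:,:,::-1]);cv2.imwrite("pics/t3.png",cv2.resize(read_camera("top")[150:270,150:290],None,fx=5,fy=5)[:,:,::-1])
E
```

```text
True
plate t9.4 tcp [0.5104 0.2088 0.0419] rpy [180.    0.  163.1] jig [-0.0699 -0.0497] Fjig [ 0.  -0.8  4.5] w 0.0276 ff 30.0
True
long t9.8 tcp [0.5104 0.2089 0.0419] rpy [-179.9   -0.   163.1] jig [-0.0699 -0.0497] Fjig [-0.3 -0.6  3.8] w 0.0274 ff 30.0
True
short t11.0 tcp [0.5351 0.2018 0.042 ] rpy [-180.    -0.2  163.1] jig [-0.0442 -0.0492] Fjig [-1.7  0.4  3.6] w 0.0277 ff 30.0
hold t11.3 tcp [0.5351 0.2019 0.0419] rpy [-180.    -0.2  163.1] jig [-0.0442 -0.0492] Fjig [-0.9 -0.1  3.5] w 0.0276 ff 30.0
```

```bash
python3 - <<'E'
from h import *
O=[180,0,180+TH]
z=.0415
x=-.0455
ctrl.movel(J(x-.003,-.049,z),O,rate=.02); st("back")
for i in range(3):
    r=ctrl.movel(J(x-.003,-.018,z),O,rate=.02,contact_N=6); st(f"long {r}")
    if RJ.T[1]@(get_ee_pos()[:2]-C)>-.033: break
y=RJ.T[1]@(get_ee_pos()[:2]-C)
for k in (1,2,3,4,5):
    ctrl.movel(J(x-.003,y+.001*k,z),O,rate=.02);ctrl.hold(.2); st(f"py{k}")
    if abs((RJ.T@get_wrist_force()[:2])[1])>8: break
E
```

```text
back t11.8 tcp [0.5316 0.2033 0.0419] rpy [1.800e+02 1.000e-01 1.631e+02] jig [-0.048  -0.0488] Fjig [2.5 0.8 5.7] w 0.0278 ff 30.0
long True t12.8 tcp [0.5375 0.2234 0.042 ] rpy [-179.9   -0.   163.1] jig [-0.0482 -0.0279] Fjig [-0.8 -1.4  3.8] w 0.0277 ff 30.0
py1 t13.3 tcp [0.5374 0.2234 0.0419] rpy [-179.9   -0.   163.1] jig [-0.0483 -0.0279] Fjig [ 0.3 -3.1  7.6] w 0.0278 ff 30.0
py2 t13.8 tcp [0.5375 0.2235 0.042 ] rpy [-179.9   -0.   163. ] jig [-0.0483 -0.0278] Fjig [-0.7 -5.4  8.7] w 0.0277 ff 30.0
py3 t14.2 tcp [0.5375 0.2236 0.042 ] rpy [-1.798e+02 -1.000e-01  1.630e+02] jig [-0.0483 -0.0277] Fjig [-2.2 -6.6 11.2] w 0.0279 ff 30.0
py4 t14.7 tcp [0.5375 0.2237 0.042 ] rpy [-1.797e+02 -1.000e-01  1.630e+02] jig [-0.0483 -0.0276] Fjig [-3.6 -9.1 12.7] w 0.0274 ff 30.0
```

```bash
python3 - <<'E'
from h import *
O=[180,0,180+TH]
z=.0415; y=-.0279+.004
for x in (-.046,-.044,-.042,-.040,-.039,-.038,-.037):
    ctrl.movel(J(x,y,z),O,rate=.02);ctrl.hold(.3); st(f"x{x}")
    if (RJ.T@get_wrist_force()[:2])[0]<-9: break
ctrl.hold(1); st("held")
cv2.imwrite("pics/w3.png",read_camera("wrist")[:,:,::-1])
E
```

```text
x-0.046 t15.2 tcp [0.538  0.2236 0.042 ] rpy [-179.7   -0.3  163. ] jig [-0.0478 -0.0276] Fjig [ -7.5 -10.2  16.7] w 0.0278 ff 30.0
x-0.044 t15.8 tcp [0.5394 0.2231 0.042 ] rpy [-179.7   -0.4  163. ] jig [-0.0463 -0.0277] Fjig [ -9.  -10.3  18.6] w 0.0275 ff 30.0
held t16.8 tcp [0.5394 0.2231 0.042 ] rpy [-179.7   -0.4  163. ] jig [-0.0463 -0.0276] Fjig [ -9.  -10.1  19. ] w 0.0278 ff 30.0
```

View pics/w3.png

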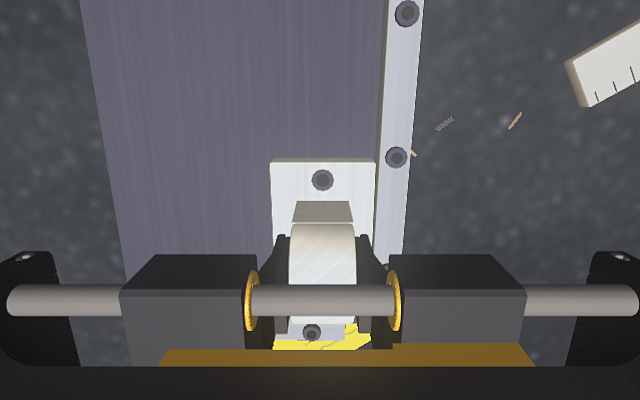

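The block is flush against the long fence, but it is still sliding in x and the down-force is rising. I'll ease z and carry on in x.

```bash
python3 - <<'E'
from h import *
O=[180,0,180+TH]
y=-.0279+.004
for z in (.0425,.0435,.0445,.0455,.0465):
    ctrl.movel(J(-.044,y,z),O,rate=.02);ctrl.hold(.2); st(f"z{z}")
    if get_wrist_force()[2]<5: break
p0=-1
for x in (-.042,-.040,-.038,-.036,-.034,-.032):
    ctrl.movel(J(x,y,z),O,rate=.02);ctrl.hold(.3); st(f"x{x}")
    p=RJ.T[0]@(get_ee_pos()[:2]-C)
    if p-p0<.0005 and (RJ.T@get_wrist_force()[:2])[0]<-11: break
    p0=p
E
```

```text
z0.0425 t17.3 tcp [0.5394 0.2231 0.0421] rpy [-179.7   -0.4  163. ] jig [-0.0463 -0.0276] Fjig [-5.7 -8.8 12.3] w 0.0276 ff 30.0
z0.0435 t17.7 tcp [0.5395 0.2231 0.0422] rpy [-179.6   -0.3  163. ] jig [-0.0462 -0.0276] Fjig [-3.9 -7.1  6. ] w 0.0277 ff 30.0
z0.0445 t18.2 tcp [0.5397 0.223  0.0423] rpy [-179.6   -0.3  163. ] jig [-0.046  -0.0276] Fjig [-1.4 -5.1 -0.9] w 0.0278 ff 30.0
x-0.042 t18.7 tcp [0.5414 0.2225 0.0423] rpy [-179.6   -0.3  163. ] jig [-0.0442 -0.0276] Fjig [-2.8 -5.5 -1. ] w 0.0277 ff 30.0
x-0.04 t19.3 tcp [0.542  0.2224 0.0423] rpy [-179.6   -0.5  163. ] jig [-0.0436 -0.0276] Fjig [-6.1 -6.8  2.9] w 0.0279 ff 30.0
x-0.038 t19.8 tcp [0.5421 0.2224 0.0424] rpy [-179.6   -0.7  163.1] jig [-0.0435 -0.0275] Fjig [-10.9  -7.9   7.6] w 0.0278 ff 30.0
x-0.036 t20.4 tcp [0.5422 0.2224 0.0426] rpy [-179.5   -0.9  163.1] jig [-0.0434 -0.0275] Fjig [-15.1  -9.1  11.9] w 0.0277 ff 30.0
```

The block stopped at x = −43.6 mm and the force then rose steeply, so the short fence is touched. I'll ease the push a little to limit tilt, then check that it holds steady.

```bash
python3 - <<'E'
from h import *
O=[180,0,180+TH]
y=-.0279+.004
ctrl.movel(J(-.0385,y,.0440),O,rate=.02)
for _ in range(3): ctrl.hold(.5); st("end")
cv2.imwrite("pics/end.png",np.vstack([cv2.resize(read_camera("scene")[140:220,190:330],None,fx=5,fy=5),])[:,:,::-1])
E
```

```text
end t21.1 tcp [0.5421 0.2224 0.0424] rpy [-179.6   -0.6  163.1] jig [-0.0435 -0.0275] Fjig [-10.1  -7.4   8.7] w 0.0276 ff 30.0
end t21.6 tcp [0.5421 0.2224 0.0424] rpy [-179.6   -0.6  163.1] jig [-0.0435 -0.0275] Fjig [-10.1  -8.5   9.2] w 0.0278 ff 30.0
end t22.1 tcp [0.5421 0.2224 0.0424] rpy [-179.6   -0.6  163.1] jig [-0.0435 -0.0275] Fjig [-8.9 -8.9  8.9] w 0.0279 ff 30.0
```

View pics/end.png

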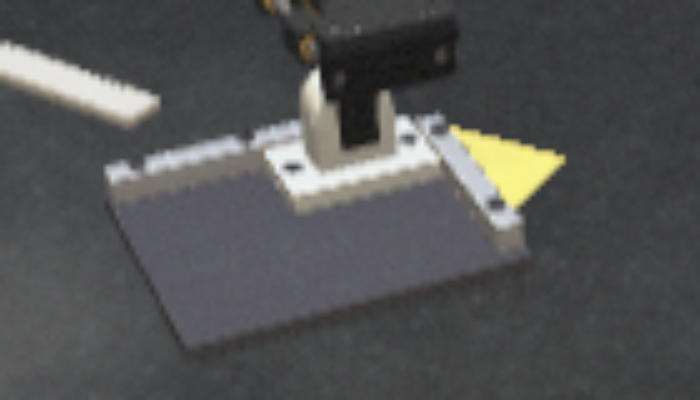

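The block sits flat in the corner, its foot touching both fences (short-fence contact near (430,150) in the crop). The forces are steady at about 9 N on each fence and down. Handing in.

```bash
python3 -c "
from cell import *
print(job.sign_off())"
```

```text
the job is handed in; nothing more can be done
None
```

I handed the job in at about 22 s: the tall block is flat in the jig corner, held and pressed against both fences with about 9 N each way by the wrist sensor, and the low block and bearings were never approached; sign-off returned no verdict.

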